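Re-index the swivel paint tray

TASK

The wooden swivel tray is pinned at its middle stop. Pull up the black T-handle, twist it so that it stays out by itself and let go; then swing the tray, with its paint pot, to the last stop on the side where the spray bottle stands, and relock it there with the handle twisted back and the pin fully dropped into that stop. Keep the pot standing in the tray and do not disturb the spray bottle, the paint can or the brush.

Things in the scene. Friction and masses are not known exactly. Their poses are not given: they have to be found in the camera images.
- base: Fixed grey swivel base. Origin: on the table, on the tray's vertical pivot axis; +x is the tray's middle direction, z up. Footplate 235 x 130 x 12 mm (x -128 to +107). A bracket (x -107 to -42, 50 mm wide, top at 56 mm) carries the collar and spring plunger over the tray's steel index ring (radius 75 mm, top at 40 mm).
- plunger (a joint): Lift of the spring plunger, m. 0 = pin fully down in a notch (locked); 0.008 = pin riding on the ring between notches; 0.011 = cross pin resting on the collar (held out); 0.014 = upper end. The spring pulls down with 6 N at 0, 11 N at the top.
- knob (a joint): Twist of the T-handle, rad, counter-clockwise from above positive, end stops 0 and 1.4. At 0 the bar lies along the base's x axis, in line with the slot. Lifted over 0.011 it turns with 0.03 N m friction; from 0.4 to 1.4 it stays out when let go. Twisted back to 0 and let go, it springs down.
- handle (a point): Grip point of the T-handle, on its axis, 98 mm above the table when down; rises and twists with it. The handle is a black upright bar 44 mm long (this frame's x), 12 mm thick (y), 30 mm tall (z: 20 mm below to 10 mm above this point), over the collar, 60 mm behind the pivot.
- tray (a joint): Swing of the tray, rad; 0 = middle stop, counter-clockwise from above positive; end stops at -1.15 and 1.15. Ring notches, alike on both sides: 0, 0.436 and the last, an adjustable stop somewhere between 0.80 and 0.95, to be felt. Play in a notch 0.02. The tray stays where it is left; pushed at tray_mid it needs 0.5 N, or 1 to 2 N with the pin riding.
- tray_mid (a point): Middle of the wooden tray, 135 mm from the pivot, 60 mm above the table; x points outwards, y along the long side. Open box 100 mm (x) by 120 mm (y): underside 46 mm, floor's top 51 mm, rim 72 mm above the table, walls 5 mm. An aluminium arm 26 mm wide joins it to the hub.
- pot: Closed white paint pot, diameter 48 mm, 50 mm tall, about 120 g, standing loose on the tray floor. Origin: centre of its underside.
- spray: Tall white spray bottle with a black head, diameter 64 mm, 206 mm tall, standing on the table on one side of the base, at base y of about +290 or -290 mm. Origin: centre of its underside. It tells to which side the tray must go.
- can: Squat steel paint can, diameter 84 mm, 85 mm tall, standing on the other side of the base. Origin: centre of its underside.
- brush: Paint brush 200 mm long lying on the table beyond the tray. Origin: about its middle, on the underside.
- collar (a point): Centre of the top of the slotted steel collar (30 x 26 mm), base x = -60 mm, 74 mm above the table; the vertical plunger passes through it. The 7 mm slot runs along the base's x axis; the handle's cross pin sinks into it only when twisted to within about 0.1 rad of 0, and while in it keeps the twist there.
- ring (a point): Point on the tray's steel ring top where the middle notch is, 60 mm behind the pivot, 40 mm above the table; turns with the tray. Twisted back with the tray between notches (swing 0.53 to 0.70, or beyond 1.05), the pin rides on the ring; it drops by itself when a notch comes under it, and the tray then stops dead.
Things that resemble listed ones, but are neither listed nor needed, are in the scene too. Of the things like the spray, leave any that is red or yellow; of the rest the smaller one is meant.

How it is judged:
By the outcome, as a careful person would: the job done as asked, in the order asked, and still so for the second after the job is handed in, with the robot touching nothing.
It also fails if it takes over 72 s, if anything falls off the work surface, if the arm or the gripper's body presses on something with over 40 N, if the wrist force passes 120 N, or if a joint passes its speed limit or range.

ROBOT

A 6-joint arm with a two-finger parallel gripper is mounted at the origin on the work surface. World frame = base frame: x ahead of the robot, y to its left, z up, the work surface at z = 0. Lengths are in m, angles in rad, forces in N, time in s.
With the tool pointing down it reaches from about 0.325 to 0.9 m from the base axis. Payload 3.5 kg.
Tool frame: the origin (TCP) lies at the centre of the arm's flange, where the gripper is bolted on; the fingertips stand 173 mm ahead of it and the grasp point (between the pads) lies 155 mm ahead of it; z points along the fingers, y is the line along which they close (so a half turn about z gives the same grasp; the last joint's range is limited). The gripper opens to 85 mm and grips with 20 to 120 N. Pads are 22 mm wide; open, the fingers measure 114 mm over their backs; the gripper's body (76 mm by 85 mm) begins 54 mm behind the grasp point. The pads swing forward as they close: fully open they stand 13 mm farther back than shut.
Start: joints at [-1.327, 0.276, -0.026, 1.268, 0, 1.467], TCP at [0.212, -0.588, 0.405] pointing down, gripper open.
Joint ranges: [-3.12, 3.12], [-0.85, 1.88], [-1.08, 1.24], [-1.95, 2.15], [-1.57, 1.53], [-3.14, 3.14]. Speed limits (rad/s): [2.57, 2.57, 3.14, 3.14, 3.14, 3.14].

INTERFACE

Orientations are given as a unit quaternion [w, x, y, z].
In Python, from station import robot gives the robot as it stands. The module is installed in compiled form; this text tells all that it offers.
- The arm moves only by the tool arm_command, never from a script. Its argument "series" is a list of rows, each a list of 5 numbers: the opening in per cent of the stroke, from 0 (shut) to 100 (fully open), then the shift along the tool's x, y, z scaled (see below), then the turn about the tool's z scaled (see below). In form: [[claw, x, y, z, spin], ...]. A call has 1 to 8 rows; each row is the pose to reach, as a shift and turn from the pose commanded when the call began, along the tool's axes at that moment, turning the shorter way round; what a row does not reach only later rows make up. The controller multiplies each number of a shift by 0.6 m and each number of a turn by pi rad. A row lasts 1/8 s, in which the tool goes at most 62.5 mm and 10.7 degrees, less where a joint would pass 70% of its speed; a pose out of reach is approached as far as the arm can. A call with a number of a shift or a turn outside -1 to 1 is refused whole. A call with a gripper value outside its range is refused whole. The fingers move at their own pace and stop on an object; "grip_force" is the grip in N (left out, the last holds). Time passes only in rows, so rows that repeat a pose let the fingers close. It gives the time, the measured TCP pose, the force, the opening and the grip force at its end, in the units of the state.
- robot.get_obs(): the state, without advancing time (a new reading comes with each control period).
- robot.read_camera(name): name is "side" or "top"; returns the picture (420x560x3 uint8, blue, green, red); there is no depth.
- robot.get_calibration(name): a dict with "mtx" (3x3 intrinsics, pixels), "R" (3x3) and "t" (3): a world point X has camera coordinates R X + t. Camera axes: x right, y down, z forward; pixel columns grow to the right and rows downward; lengths in m; the calibration is good to about 2 mm. A picture is of the moment at which its call begins. get_calibration takes no time and is no camera call.
- robot.sign_off(): hands the job in; it is judged then, once.
The state is a dict: "clock": time; "joints": joint angles; "joint_vel": joint speeds; "effort": joint torques, N m; "tool_pos": TCP position; "orientation": TCP orientation; "ft_force": force on the tool from outside, world axes, zero at the start; "moment": the same for the moment, N m; "finger_gap": finger opening in m; "grip_force": force on a finger pad.
Only numpy, scipy, OpenCV 4.12 (cv2) and the standard library are available. Lean on these libraries where they do the work, as an engineer would, in place of code of your own. Each camera call takes 0.05 s, during which the arm holds its last target. There are 200 camera calls.

## Working session

There is one attempt and no reset: what is moved stays moved. The work goes in short steps, Python scripts to look and compute and a tool call to move; the robot and the scene stay as the last step left them, time stands still between calls to the robot, and variables do not carry over. Pictures are saved under pics/ and viewed, at most 10 in all, crops included, and the job is handed in when it is done.

Besides the shell and the picture viewer there is one more tool, called after "Emit:" as name([rows], argument=value, ...), one row to a line, values as JSON. arm_command: Moves the arm, as the interface text tells. Its arguments: {"type":"object","properties":{"series":{"type":"array","items":{"type":"array","items":{"type":"number"}}},"grip_force":{"type":"number"}},"required":["series"]}

```bash
mkdir -p pics
python3 - <<'E'
from station import robot
import cv2
for n in("top","side"):
    cv2.imwrite(f"pics/{n}0.png",robot.read_camera(n)); c=robot.get_calibration(n); print(n,c)
print(robot.get_obs())
E
```

```text
top {'mtx': array([[465.07564946,   0.        , 283.71391748],
       [  0.        , 465.07564946, 209.22358462],
       [  0.        ,   0.        ,   1.        ]]), 'R': array([[ 0.02180558, -0.99959603,  0.01822909],
       [-0.98979101, -0.02415327, -0.14046484],
       [ 0.14084839, -0.01498007, -0.98991784]]), 't': array([0.01444299, 0.62044969, 1.18614925])}
side {'mtx': array([[427.89746821,   0.        , 278.28624271],
       [  0.        , 427.89746821, 202.96554841],
       [  0.        ,   0.        ,   1.        ]]), 'R': array([[-0.97961338, -0.20088244,  0.00196736],
       [-0.10944305,  0.52544113, -0.84376172],
       [ 0.16846318, -0.82677558, -0.53671435]]), 't': array([0.6219863 , 0.12901405, 0.91965231])}
{'clock': 0.1, 'joints': array([-1.32742218e+00,  2.77132887e-01, -2.77661872e-02,  1.26798832e+00,
        2.50222049e-05,  1.46741158e+00]), 'joint_vel': array([ 0.00052779,  0.00031401,  0.00299907, -0.00081861,  0.00126308,
       -0.00206494]), 'effort': array([ 2.99818139e-04, -4.46706963e+01,  2.96129215e+01,  8.44846858e-03,
       -4.91005619e-05,  1.51041526e-06]), 'tool_pos': array([ 0.21232448, -0.58745612,  0.40361339]), 'orientation': array([-1.04385030e-03,  9.85006861e-01,  1.72511999e-01, -6.06417332e-05]), 'ft_force': array([ 0.00921886, -0.05901318,  0.41713315]), 'moment': array([-0.00261894, -0.02915533, -0.03070507]), 'grip_force': 0.0, 'finger_gap': 0.08578441905430524}
```

View pics/top0.png

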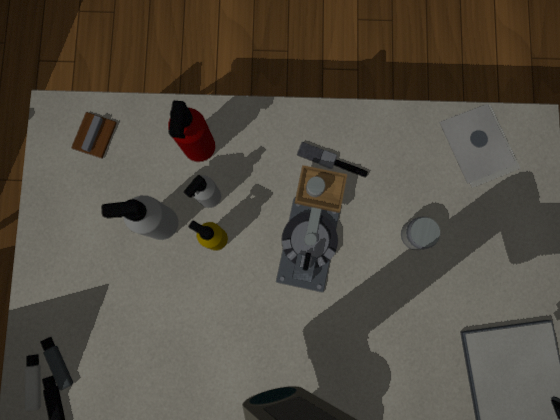

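View pics/side0.png

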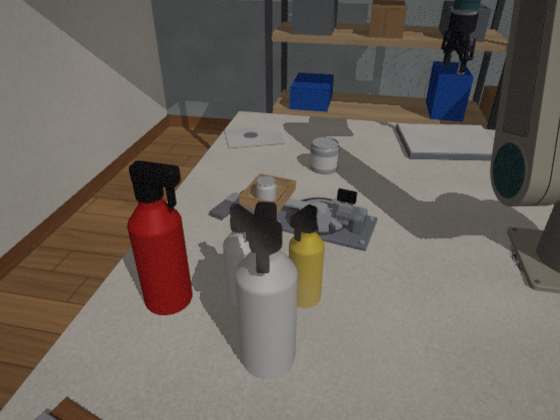

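The pictures show these spray-like things (top view):
- Red at (193,135) and yellow at (210,235), both ruled out by colour.
- Large white at (140,215).
- Small white at (203,190).

The small white one is meant. It stands to the image left, which is world +y. The base is at about (311,238), the tray at (322,188) and the handle at (306,262).

```bash
cat > h.py <<'E'
import numpy as np
from station import robot
def ray(n,u,v,z):
    c=robot.get_calibration(n);K,R,t=map(np.array,(c["mtx"],c["R"],c["t"]))
    d=R.T@np.linalg.solve(K,[u,v,1]);o=-R.T@t
    return o+d*(z-o[2])/d[2]
def proj(n,X):
    c=robot.get_calibration(n);p=np.array(c["mtx"])@(np.array(c["R"])@np.array(X)+np.array(c["t"]));return p[:2]/p[2]
E
python3 - <<'E'
import cv2,numpy as np
from h import *
a=cv2.imread("pics/top0.png")
cv2.imwrite("pics/c1.png",cv2.resize(a[160:300,170:370],None,fx=4,fy=4,interpolation=cv2.INTER_CUBIC))
for n,p in dict(spray=(207,196,.1),big=(140,220,.1),can=(423,233,.085),pivot=(311,238,.05),tray=(322,188,.07)).items(): print(n,ray("top",*p).round(3))
E
```

```text
spray [0.641 0.224 0.1  ]
big [0.576 0.388 0.1  ]
can [ 0.562 -0.327  0.085]
pivot [ 0.545 -0.044  0.05 ]
tray [ 0.675 -0.069  0.07 ]
```

View pics/c1.png

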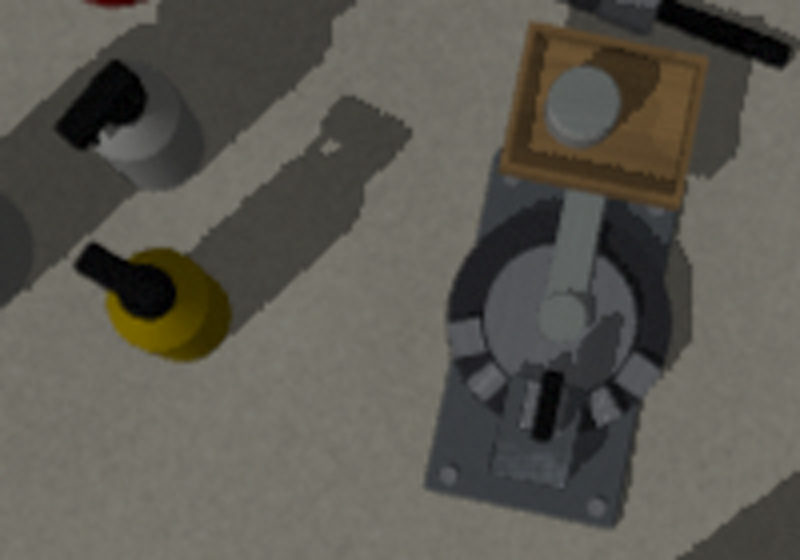

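The crop confirms the small white bottle at (207,196). It stands left of the base, on the +y side, so the tray swings positive. Next I fit the base pose.

Run:
```python
import numpy as np
from h import *
from scipy.optimize import least_squares
# base-frame points and crop pixels (y+ = image left)
P=[(.185,.06,.072,530,22),(.185,-.06,.072,708,58),(.085,-.06,.072,683,207),(.085,.06,.072,503,172),
(-.128,.065,.012,427,488),(-.128,-.065,.012,615,525),(-.060,0,.108,548,405),(-.038,0,.108,553,373),(-.082,0,.108,542,438)]
P=np.array(P);uv=(P[:,3:]+.5)/4-.5+[170,160]
def f(q):
    c,s=np.cos(q[2]),np.sin(q[2]);r=[]
    for p,m in zip(P,uv): r.append(proj("top",[q[0]+c*p[0]-s*p[1],q[1]+s*p[0]+c*p[1],p[2]])-m)
    return np.ravel(r)
s=least_squares(f,[.545,-.044,-.1]);q=s.x;print(q,s.fun.reshape(-1,2).round(1).tolist())
c,sn=np.cos(q[2]),np.sin(q[2]);R=np.array([[c,-sn],[sn,c]])
h=q[:2]+R@[-.06,0];print("handle",h,"tray",q[:2]+R@[.135,0])
for z in(.108,):print("handle meas",ray("top",*uv[6],.108))
print("pot top",ray("top",*((np.array([583,103])+.5)/4-.5+[170,160]),.101))
b=R.T@(ray("top",207,196,.1)[:2]-q[:2]);print("spray base",b, "yellow",R.T@(ray("top",212,238,.1)[:2]-q[:2]))
print("side handle px",proj("side",[*h,.108]), "tray", proj("side",[*(q[:2]+R@[.135,0]),.072]))
from scipy.spatial.transform import Rotation as Ro
o=robot.get_obs();w=o["orientation"];M=Ro.from_quat([*w[1:],w[0]]).as_matrix();print(M.round(3))
```

```text
[ 0.54227044 -0.04164185 -0.18500622] [[0.1, -0.5], [0.5, -0.1], [-0.5, -0.4], [-0.9, -1.1], [-0.9, 0.6], [0.1, 1.5], [0.4, 0.1], [0.9, -0.7], [0.1, 0.6]]
handle [ 0.48329433 -0.03060469] tray [ 0.67496668 -0.06647546]
handle meas [ 0.48345781 -0.02960118  0.108     ]
pot top [ 0.67495904 -0.04948368  0.101     ]
spray base [0.04810039 0.27925019] yellow [-0.05271837  0.24288991]
side handle px [346.73211764 189.22982018] tray [267.7996473  186.44110654]
[[ 0.94   0.34  -0.   ]
 [ 0.34  -0.94   0.002]
 [ 0.    -0.002 -1.   ]]
```

The base fit is good: pivot at (0.542, -0.042), yaw -0.185. The residuals are about 1 px, and the handle from the fit matches its direct measurement within 1 mm. I go over the handle now.

Emit:
arm_command([
  [100,0.08,-0.08,0,0.02],
  [100,0.16,-0.155,0,0.045],
  [100,0.24,-0.23,0,0.07],
  [100,0.32,-0.31,0,0.1],
  [100,0.4,-0.39,0,0.12],
  [100,0.48,-0.465,0,0.15],
  [100,0.56,-0.54,0,0.17],
  [100,0.56,-0.54,0,0.17],
], grip_force=60)

```text
clock: 1.1
tool_pos: [0.4187, -0.1661, 0.4044]
orientation: [-0.0, 0.996, -0.092, -0.0]
ft_force: [-0.5, -0.5, -0.4]
finger_gap: 0.0849
grip_force: 0.0
```

```bash
cat >> h.py <<'E'
from scipy.spatial.transform import Rotation as Ro
PIV=np.array([.5423,-.0416]);YAW=-.185
def base(x,y):
    c,s=np.cos(YAW),np.sin(YAW);return PIV+[c*x-s*y,s*x+c*y]
def go(x,y,z,yaw=None):
    "scaled numbers to move to TCP x,y,z with tool-x at world yaw"
    o=robot.get_obs();w=o["orientation"];M=Ro.from_quat([*w[1:],w[0]]).as_matrix()
    cy=np.arctan2(M[1,0],M[0,0]);d=M.T@(np.array([x,y,z])-o["tool_pos"])/.6
    dy=0 if yaw is None else (yaw-cy+np.pi/2)%np.pi-np.pi/2
    print("t",round(o["clock"],2),"pos",o["tool_pos"].round(4),"yaw",round(cy,3),"j",o["joints"].round(2),"F",o["ft_force"].round(1),"M",o["moment"].round(2),"gap",round(o["finger_gap"],4),"-> shift",d.round(4),"spin",round(-dy/np.pi,4))
E
python3 -c "
from h import *
go(.4834,-.0303,.30,YAW)"
```

```text
t 1.1 pos [ 0.4187 -0.1661  0.4044] yaw -0.185 j [-0.52 -0.04 -0.38  1.22  0.    2.8 ] F [-0.5 -0.5 -0.4] M [-0.03 -0.03 -0.06] gap 0.0849 -> shift [ 0.0646 -0.2422  0.1741] spin 0.0001
```

Joint 6 would pass its limit at this yaw, so I flip the wrist half a turn while moving over.

Emit:
arm_command([
  [100,0.008,-0.03,0,-0.055],
  [100,0.016,-0.06,0.0,-0.11],
  [100,0.024,-0.09,0,-0.165],
  [100,0.032,-0.12,0,-0.22],
  [100,0.04,-0.15,0,-0.275],
  [100,0.048,-0.18,0,-0.33],
  [100,0.056,-0.21,0,-0.385],
  [100,0.0646,-0.2422,0,-0.44],
])

```text
clock: 2.1
tool_pos: [0.4834, -0.0327, 0.4042]
orientation: [-0.0, 0.825, 0.565, -0.0]
ft_force: [-0.0, 0.3, -0.3]
finger_gap: 0.0853
grip_force: 0.0
```

Emit:
arm_command([
  [100,0,0,0,-0.055],
  [100,0,0,0.02,-0.11],
  [100,0,0,0.05,-0.165],
  [100,0,0,0.08,-0.22],
  [100,0,0,0.11,-0.275],
  [100,0,0,0.14,-0.33],
  [100,0,0,0.16,-0.385],
  [100,0,0,0.16,-0.44],
])

```text
clock: 3.1
tool_pos: [0.4824, -0.0331, 0.307]
orientation: [-0.002, 0.276, 0.961, -0.0]
ft_force: [-0.2, -0.5, -0.3]
finger_gap: 0.0853
grip_force: 0.0
```

```bash
python3 -c "
from h import *
go(.4834,-.0303,.255,YAW)"
```

```text
t 3.1 pos [ 0.4824 -0.0331  0.307 ] yaw 2.583 j [-0.2   0.1  -0.46  1.01 -0.    0.36] F [-0.2 -0.5 -0.3] M [-0.05 -0.02 -0.01] gap 0.0853 -> shift [0.0008 0.005  0.0866] spin -0.1189
```

Emit:
arm_command([
  [100,0.001,0.005,0,-0.055],
  [100,0.001,0.005,0.0,-0.11],
  [100,0.001,0.005,0.01,-0.119],
  [100,0.001,0.005,0.03,-0.119],
  [100,0.001,0.005,0.05,-0.119],
  [100,0.001,0.005,0.07,-0.119],
  [100,0.001,0.005,0.085,-0.119],
  [100,0.001,0.005,0.085,-0.119],
])

```text
clock: 4.1
tool_pos: [0.484, -0.0304, 0.2567]
orientation: [-0.001, 0.095, 0.995, 0.0]
ft_force: [-0.8, 0.3, -0.4]
finger_gap: 0.0854
grip_force: 0.0
```

```bash
python3 -c "
from h import *
go(.4834,-.0303,.255,YAW)
import cv2
a=cv2.resize(robot.read_camera('side')[130:260,230:430],None,fx=4,fy=4);cv2.imwrite('pics/c2.png',a)"
```

```text
t 4.1 pos [ 0.484  -0.0304  0.2567] yaw 2.951 j [-0.2   0.16 -0.51  0.9   0.   -0.01] F [-0.8  0.3 -0.4] M [0.   0.03 0.01] gap 0.0854 -> shift [ 0.001  -0.0001  0.0028] spin -0.0018
```

View pics/c2.png

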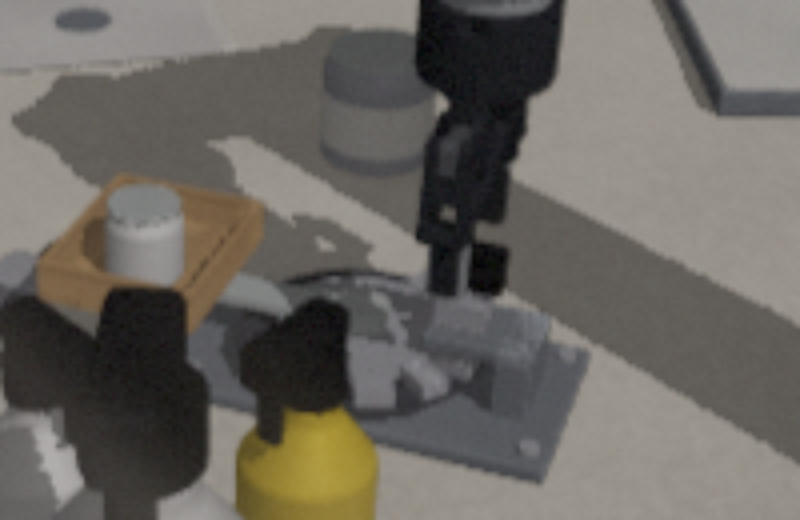

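The crop shows the fingers either side of the handle: the near finger at (445,265), the bar at (487,268), with the offset I expect from perspective. I close on it.

Emit:
arm_command([
  [0,0,0,0,0],
  [0,0,0,0,0],
  [0,0,0,0,0],
  [0,0,0,0,0],
  [0,0,0,0,0],
  [0,0,0,0,0],
], grip_force=60)

```text
clock: 4.9
tool_pos: [0.4848, -0.0299, 0.2582]
orientation: [0.0, 0.095, 0.996, 0.001]
ft_force: [0.6, 4.9, 3.6]
finger_gap: 0.0109
grip_force: 61.4
```

```bash
python3 -c "
from h import *
go(.4834,-.0303,.2685,YAW)"
```

```text
t 4.9 pos [ 0.4848 -0.0299  0.2582] yaw 2.952 j [-0.2   0.16 -0.51  0.9   0.   -0.01] F [0.6 4.9 3.6] M [ 1.11 -0.01  0.01] gap 0.0109 -> shift [ 0.0021 -0.0011 -0.0172] spin -0.0015
```

Emit:
arm_command([
  [0,0,0.001,-0.005,0],
  [0,0,0.001,-0.01,0],
  [0,0,0.001,-0.015,0],
  [0,0,0.001,-0.0205,0],
  [0,0,0.001,-0.0205,0],
])

```text
clock: 5.52
tool_pos: [0.4846, -0.0296, 0.2688]
orientation: [-0.0, 0.095, 0.995, 0.001]
ft_force: [3.8, 3.3, -10.5]
finger_gap: 0.0105
grip_force: 59.4
```

Emit:
arm_command([
  [0,0,0,-0.002,0],
  [0,0,0,-0.003,0],
  [0,0,0,-0.003,0],
])

```text
clock: 5.9
tool_pos: [0.4846, -0.0296, 0.2703]
orientation: [-0.0, 0.095, 0.995, 0.001]
ft_force: [4.0, 4.5, -10.8]
finger_gap: 0.011
grip_force: 59.4
```

Emit:
arm_command([
  [0,0,0,0,-0.04],
  [0,0,0,0,-0.08],
  [0,0,0,0,-0.12],
  [0,0,0,0,-0.16],
  [0,0,0,0,-0.2],
  [0,0,0,0,-0.24],
  [0,0,0,0,-0.28],
  [0,0,0,0,-0.28],
])

```text
clock: 6.9
tool_pos: [0.4843, -0.0286, 0.27]
orientation: [0.001, -0.339, 0.941, 0.003]
ft_force: [4.7, 9.2, -11.0]
finger_gap: 0.0106
grip_force: 59.3
```

```bash
python3 -c "
from h import *
go(.4834,-.0303,.2685,YAW)"
```

```text
t 6.9 pos [ 0.4843 -0.0286  0.27  ] yaw -2.451 j [-0.19  0.15 -0.5   0.93  0.01 -0.88] F [  4.7   9.2 -11. ] M [ 1.71 -1.25 -0.  ] gap 0.0106 -> shift [ 0.0029 -0.0012  0.0025] spin 0.2788
```

Twisted 0.88 rad with no resisting moment. I lower it and let go.

Emit:
arm_command([
  [0,0,0,0.002,0],
  [0,0,0,0.004,0],
  [0,0,0,0.004,0],
])

```text
clock: 7.28
tool_pos: [0.4844, -0.0286, 0.269]
orientation: [0.001, -0.338, 0.941, 0.003]
ft_force: [1.5, 8.7, -2.2]
finger_gap: 0.0107
grip_force: 60.7
```

Emit:
arm_command([
  [20,0,0,0,0],
  [45,0,0,0,0],
  [60,0,0,0,0],
  [60,0,0,0,0],
  [60,0,0,-0.06,0],
  [60,0,0,-0.14,0],
  [60,0,0,-0.2,0],
  [60,0,0,-0.2,0],
])

```text
clock: 8.28
tool_pos: [0.4861, -0.0303, 0.3931]
orientation: [0.003, -0.338, 0.941, -0.002]
ft_force: [-1.1, -1.2, -0.6]
finger_gap: 0.0511
grip_force: 0.0
```

```bash
python3 -c "
from h import *
import cv2
p=base(.135,-.10)
go(*p,.38,YAW-np.pi/2); go(*p,.231,YAW-np.pi/2)
a=cv2.resize(robot.read_camera('side')[130:260,230:430],None,fx=4,fy=4);cv2.imwrite('pics/c3.png',a)"
```

```text
t 8.28 pos [ 0.4861 -0.0303  0.3931] yaw -2.452 j [-0.19  0.03 -0.34  1.19 -0.   -0.88] F [-1.1 -1.2 -0.6] M [-0.03 -0.02  0.03] gap 0.0511 -> shift [-0.0768 -0.3536  0.0244] spin -0.2218
t 8.28 pos [ 0.4861 -0.0303  0.3931] yaw -2.452 j [-0.19  0.03 -0.34  1.19 -0.   -0.88] F [-1.1 -1.2 -0.6] M [-0.03 -0.02  0.03] gap 0.0511 -> shift [-0.0756 -0.352   0.2727] spin -0.2218
```

View pics/c3.png

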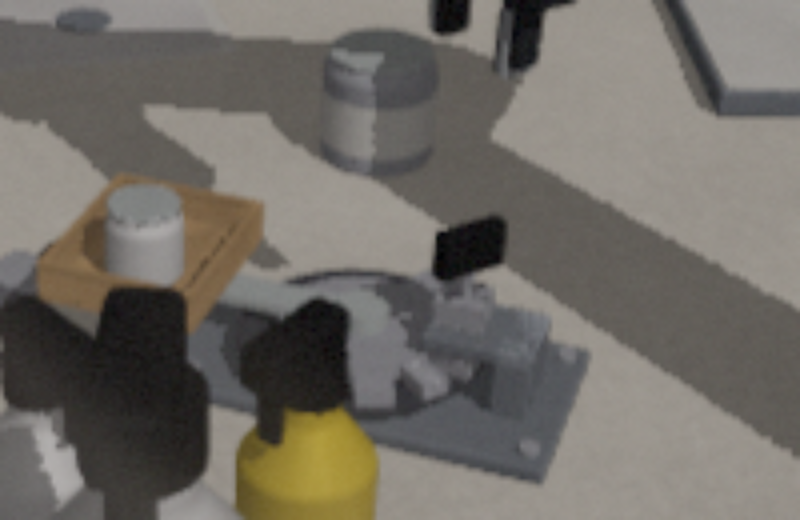

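The crop shows the T-handle held out and twisted, the bar at (470,245), and the tray unmoved. I go to the tray's -y side with the fingers shut.

```bash
python3 -c "
from h import *
go(*base(.125,-.10),.38,YAW); go(*base(.125,-.10),.23,YAW)"
```

```text
t 8.32 pos [ 0.4852 -0.0301  0.391 ] yaw -2.453 j [-0.19  0.04 -0.34  1.19 -0.   -0.88] F [-0.6 -0.1 -0.5] M [ 0.    0.   -0.01] gap 0.0508 -> shift [-0.0671 -0.342   0.0195] spin 0.2782
t 8.32 pos [ 0.4852 -0.0301  0.391 ] yaw -2.453 j [-0.19  0.04 -0.34  1.19 -0.   -0.88] F [-0.6 -0.1 -0.5] M [ 0.    0.   -0.01] gap 0.0508 -> shift [-0.0666 -0.3412  0.2695] spin 0.2782
```

Emit:
arm_command([
  [0,-0.009,-0.05,0,0.04],
  [0,-0.018,-0.1,0,0.08],
  [0,-0.027,-0.15,0,0.12],
  [0,-0.036,-0.2,0,0.16],
  [0,-0.045,-0.25,0,0.2],
  [0,-0.055,-0.3,0,0.24],
  [0,-0.067,-0.342,0,0.278],
  [0,-0.067,-0.342,0,0.278],
])

```text
clock: 9.32
tool_pos: [0.6466, -0.1636, 0.3868]
orientation: [-0.002, 0.092, 0.996, 0.0]
ft_force: [-0.9, -0.1, -0.5]
finger_gap: 0.0005
grip_force: 0.0
```

Emit:
arm_command([
  [0,0,0,0.05,0],
  [0,0,0,0.1,0],
  [0,0,0,0.15,0],
  [0,0,0,0.2,0],
  [0,0,0,0.25,0],
  [0,0,0,0.267,0],
  [0,0,0,0.267,0],
])

```text
clock: 10.2
tool_pos: [0.6452, -0.1621, 0.2283]
orientation: [-0.001, 0.092, 0.996, 0.0]
ft_force: [-0.0, -0.9, 0.5]
finger_gap: -0.0001
grip_force: 0.0
```

```bash
cat >> h.py <<'E'
def arc(s0,s1,n,r=.125,off=-.0745,z=.229):
    "waypoints pushing tray from swing s0 to s1, from the measured pose"
    print("start",end=" ")
    for s in np.linspace(s0,s1,n):
        c,q=np.cos(s),np.sin(s);print(round(s,3),end=" ");go(*base(c*r-q*off,q*r+c*off),z,YAW+s)
E
python3 -c "
from h import *
go(*base(.125,-.0745),.229,YAW)
arc(0,.24,5)"
```

```text
t 10.2 pos [ 0.6452 -0.1621  0.2283] yaw 2.958 j [-0.34  0.48 -0.13  0.97 -0.   -0.16] F [-0.  -0.9  0.5] M [ 0.03 -0.    0.02] gap -0.0001 -> shift [-0.0029  0.0417 -0.0012] spin 0.0005
start 0.0 t 10.2 pos [ 0.6452 -0.1621  0.2283] yaw 2.958 j [-0.34  0.48 -0.13  0.97 -0.   -0.16] F [-0.  -0.9  0.5] M [ 0.03 -0.    0.02] gap -0.0001 -> shift [-0.0029  0.0417 -0.0012] spin 0.0005
0.06 t 10.2 pos [ 0.6452 -0.1621  0.2283] yaw 2.958 j [-0.34  0.48 -0.13  0.97 -0.   -0.16] F [-0.  -0.9  0.5] M [ 0.03 -0.    0.02] gap -0.0001 -> shift [-0.01    0.0544 -0.0012] spin -0.0186
0.12 t 10.2 pos [ 0.6452 -0.1621  0.2283] yaw 2.958 j [-0.34  0.48 -0.13  0.97 -0.   -0.16] F [-0.  -0.9  0.5] M [ 0.03 -0.    0.02] gap -0.0001 -> shift [-0.0163  0.0675 -0.0012] spin -0.0377
0.18 t 10.2 pos [ 0.6452 -0.1621  0.2283] yaw 2.958 j [-0.34  0.48 -0.13  0.97 -0.   -0.16] F [-0.  -0.9  0.5] M [ 0.03 -0.    0.02] gap -0.0001 -> shift [-0.0218  0.081  -0.0012] spin -0.0568
0.24 t 10.2 pos [ 0.6452 -0.1621  0.2283] yaw 2.958 j [-0.34  0.48 -0.13  0.97 -0.   -0.16] F [-0.  -0.9  0.5] M [ 0.03 -0.    0.02] gap -0.0001 -> shift [-0.0265  0.0947 -0.0012] spin -0.0758
```

Emit:
arm_command([
  [0,-0.001,0.02,0,0],
  [0,-0.002,0.034,0,0],
  [0,-0.003,0.0415,0,0],
  [0,-0.0065,0.048,0,-0.009],
  [0,-0.01,0.0544,0,-0.0186],
  [0,-0.013,0.061,0,-0.028],
  [0,-0.0163,0.0675,0,-0.0377],
  [0,-0.019,0.074,0,-0.047],
])

```text
clock: 11.2
tool_pos: [0.6658, -0.1211, 0.2293]
orientation: [0.0, 0.017, 1.0, -0.0]
ft_force: [0.2, -1.0, 0.4]
finger_gap: 0.0003
grip_force: 0.4
```

```bash
python3 -c "
from h import *
import cv2
arc(.15,.39,5)
cv2.imwrite('pics/c4.png',cv2.resize(robot.read_camera('side')[110:240,200:400],None,fx=4,fy=4))"
```

```text
start 0.15 t 11.2 pos [ 0.6658 -0.1211  0.2293] yaw 3.107 j [-0.28  0.49 -0.1   0.97 -0.   -0.24] F [ 0.2 -1.   0.4] M [-0.15 -0.1  -0.01] gap 0.0003 -> shift [0.002  0.001  0.0004] spin 0.0001
0.21 t 11.2 pos [ 0.6658 -0.1211  0.2293] yaw 3.107 j [-0.28  0.49 -0.1   0.97 -0.   -0.24] F [ 0.2 -1.   0.4] M [-0.15 -0.1  -0.01] gap 0.0003 -> shift [-0.0051  0.0137  0.0004] spin -0.019
0.27 t 11.2 pos [ 0.6658 -0.1211  0.2293] yaw 3.107 j [-0.28  0.49 -0.1   0.97 -0.   -0.24] F [ 0.2 -1.   0.4] M [-0.15 -0.1  -0.01] gap 0.0003 -> shift [-0.0114  0.0268  0.0004] spin -0.0381
0.33 t 11.2 pos [ 0.6658 -0.1211  0.2293] yaw 3.107 j [-0.28  0.49 -0.1   0.97 -0.   -0.24] F [ 0.2 -1.   0.4] M [-0.15 -0.1  -0.01] gap 0.0003 -> shift [-0.0169  0.0403  0.0004] spin -0.0572
0.39 t 11.2 pos [ 0.6658 -0.1211  0.2293] yaw 3.107 j [-0.28  0.49 -0.1   0.97 -0.   -0.24] F [ 0.2 -1.   0.4] M [-0.15 -0.1  -0.01] gap 0.0003 -> shift [-0.0215  0.0541  0.0004] spin -0.0763
```

View pics/c4.png

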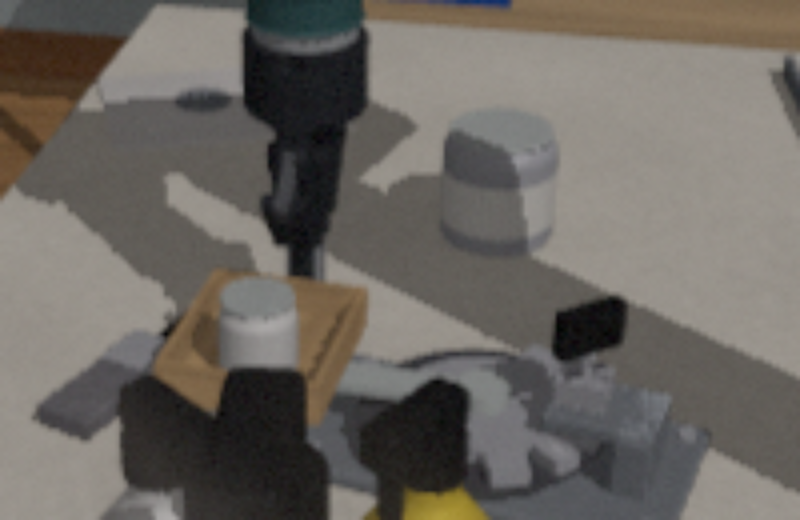

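The tray moves with the pot standing in it. I carry on along the arc.

Emit:
arm_command([
  [0,-0.0036,0.0065,0,-0.0095],
  [0,-0.0071,0.0127,0,-0.019],
  [0,-0.01,0.019,0,-0.0285],
  [0,-0.0134,0.0258,0,-0.038],
  [0,-0.016,0.0325,0,-0.0475],
  [0,-0.0189,0.0393,0,-0.057],
  [0,-0.021,0.046,0,-0.0666],
  [0,-0.0235,0.0531,0,-0.0763],
])

```text
clock: 12.25
tool_pos: [0.6809, -0.0895, 0.2292]
orientation: [0.0, -0.102, 0.995, 0.0]
ft_force: [1.1, -0.9, -0.6]
finger_gap: -0.0004
grip_force: 0.4
```

Emit:
arm_command([
  [0,-0.0036,0.0065,0,-0.0095],
  [0,-0.0071,0.0127,0,-0.019],
  [0,-0.01,0.019,0,-0.0285],
  [0,-0.0134,0.0258,0,-0.038],
  [0,-0.016,0.0325,0,-0.0475],
  [0,-0.0189,0.0393,0,-0.057],
  [0,-0.0189,0.0393,0,-0.057],
])

```text
clock: 13.12
tool_pos: [0.6868, -0.0639, 0.2291]
orientation: [-0.0, -0.19, 0.982, 0.0]
ft_force: [1.2, -0.0, 1.0]
finger_gap: -0.0002
grip_force: 0.0
```

```bash
python3 -c "
from h import *
import cv2
arc(.57,.63,2)
cv2.imwrite('pics/c5.png',cv2.resize(robot.read_camera('top')[130:280,200:390],None,fx=4,fy=4,interpolation=cv2.INTER_CUBIC))"
```

```text
start 0.57 t 13.12 pos [ 0.6868 -0.0639  0.2291] yaw -2.758 j [-0.19  0.51 -0.07  0.99  0.   -0.57] F [ 1.2 -0.   1. ] M [-0.01 -0.06  0.04] gap -0.0002 -> shift [0.001  0.0007 0.0001] spin -0.0006
0.63 t 13.12 pos [ 0.6868 -0.0639  0.2291] yaw -2.758 j [-0.19  0.51 -0.07  0.99  0.   -0.57] F [ 1.2 -0.   1. ] M [-0.01 -0.06  0.04] gap -0.0002 -> shift [-0.0061  0.0134  0.0001] spin -0.0197
```

View pics/c5.png

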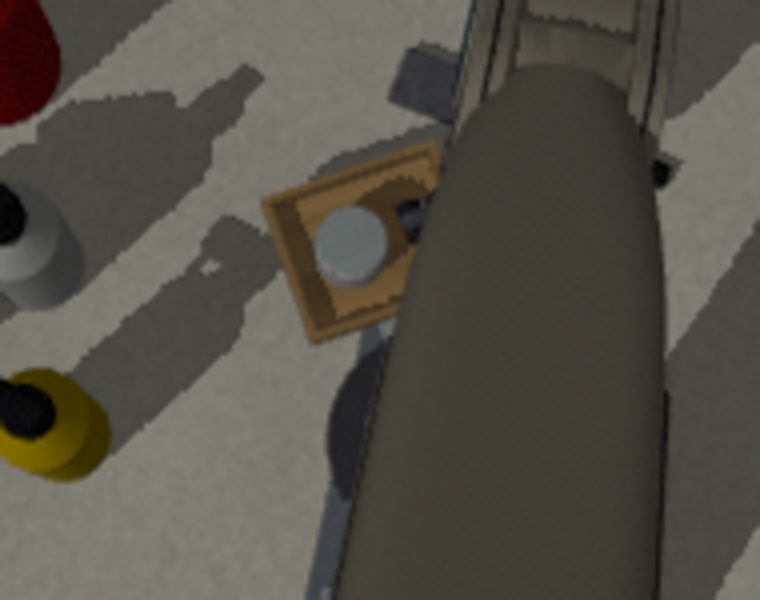

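The tray's corners stand at crop (263,200), (313,343) and (437,142), with the pot upright in it. I measure the swing from these.

```bash
python3 -c "
from h import *
f=lambda u,v:ray('top',(u+.5)/4-.5+200,(v+.5)/4-.5+130,.072)[:2]
A,B,C=f(263,200),f(313,343),f(437,142)
for P,(x,y) in((A,(.185,.06)),(B,(.085,.06))):
    d=P-PIV;print(np.hypot(*d),np.hypot(x,y),np.arctan2(d[1],d[0])-YAW-np.arctan2(y,x))
d=A-B;print('dir',np.arctan2(d[1],d[0])-YAW)
go(*base(.095,-.14),.23);go(.4855,-.0295,.39,YAW+.88)"
```

```text
0.19248060992216323 0.19448650338776724 0.5461871398996767
0.10288912834580359 0.10404326023342406 0.5511464414688311
dir 0.5424683226500258
t 13.18 pos [ 0.6868 -0.0641  0.229 ] yaw -2.759 j [-0.19  0.51 -0.07  0.99  0.   -0.57] F [-0.2 -0.5 -0.3] M [-0.04  0.02 -0.01] gap 0.0001 -> shift [ 0.2014 -0.1572 -0.0016] spin 0.0
t 13.18 pos [ 0.6868 -0.0641  0.229 ] yaw -2.759 j [-0.19  0.51 -0.07  0.99  0.   -0.57] F [-0.2 -0.5 -0.3] M [-0.04  0.02 -0.01] gap 0.0001 -> shift [ 0.2899  0.1789 -0.268 ] spin -0.0994
```

Swing is about 0.546. I push 0.08 rad more to be safely between the notches, then back off and rise.

Emit:
arm_command([
  [0,-0.0036,0.0065,0,-0.0095],
  [0,-0.0071,0.0127,0,-0.019],
  [0,-0.009,0.017,0,-0.0255],
  [0,-0.009,0.017,0,-0.0255],
  [0,-0.009,0.005,0,-0.0255],
  [0,-0.009,-0.02,0,-0.0255],
  [0,-0.009,-0.04,-0.02,-0.0255],
  [0,-0.009,-0.04,-0.09,-0.0255],
])

```text
clock: 14.18
tool_pos: [0.7003, -0.0864, 0.2812]
orientation: [-0.003, -0.228, 0.974, 0.001]
ft_force: [-0.5, -0.0, 1.2]
finger_gap: -0.0004
grip_force: 0.0
```

Emit:
arm_command([
  [0,0,0,-0.1,0],
  [0,0,0,-0.18,0],
  [0,0,0,-0.18,0],
])

```text
clock: 14.55
tool_pos: [0.703, -0.086, 0.3991]
orientation: [0.006, -0.229, 0.973, -0.003]
ft_force: [-0.3, 0.5, 0.5]
finger_gap: 0.0001
grip_force: 0.0
```

```bash
python3 -c "
from h import *
go(.4855,-.0295,.39,YAW+.88);go(.4855,-.0295,.2685,YAW+.88)"
```

```text
t 14.55 pos [ 0.703  -0.086   0.3991] yaw -2.68 j [-0.21  0.42  0.17  1.3  -0.   -0.67] F [-0.3  0.5  0.5] M [-0.05  0.06  0.03] gap 0.0001 -> shift [0.2828 0.2458 0.0103] spin -0.0743
t 14.55 pos [ 0.703  -0.086   0.3991] yaw -2.68 j [-0.21  0.42  0.17  1.3  -0.   -0.67] F [-0.3  0.5  0.5] M [-0.05  0.06  0.03] gap 0.0001 -> shift [0.2848 0.2475 0.2128] spin -0.0743
```

Emit:
arm_command([
  [60,0.045,0.04,0,-0.01],
  [60,0.09,0.08,0,-0.02],
  [60,0.135,0.12,0,-0.03],
  [60,0.18,0.16,0,-0.045],
  [60,0.225,0.2,0,-0.06],
  [60,0.27,0.235,0,-0.074],
  [60,0.284,0.247,0,-0.074],
  [60,0.284,0.247,0,-0.074],
])

```text
clock: 15.55
tool_pos: [0.4824, -0.0283, 0.3913]
orientation: [0.0, -0.34, 0.94, -0.0]
ft_force: [-0.1, -1.1, 0.6]
finger_gap: 0.0513
grip_force: 0.0
```

```bash
python3 -c "
from h import *
import cv2
go(.484,-.0285,.2685,YAW+.88)
s=robot.read_camera('side')[140:240,230:380]
t=robot.read_camera('top')[170:270,230:380]
cv2.imwrite('pics/c6.png',cv2.resize(np.vstack([s,t]),None,fx=3,fy=3,interpolation=cv2.INTER_CUBIC))"
```

```text
t 15.55 pos [ 0.4824 -0.0283  0.3913] yaw -2.448 j [-0.19  0.03 -0.34  1.19  0.   -0.89] F [-0.1 -1.1  0.6] M [-0.01 -0.06  0.02] gap 0.0513 -> shift [-0.0017 -0.0019  0.2046] spin -0.0003
```

View pics/c6.png

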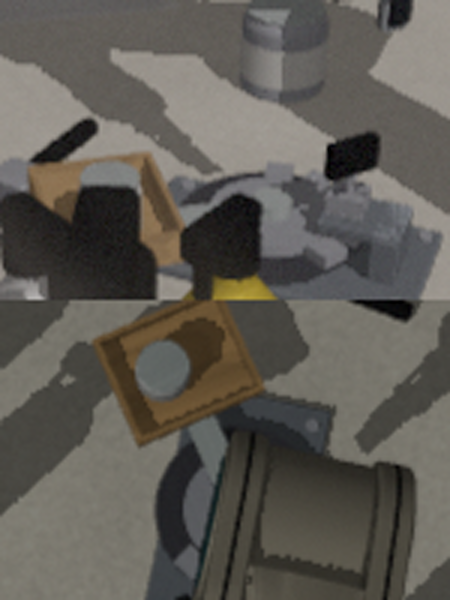

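The crop shows the handle still out and the tray clear, pot upright. Tray corners are at (95,343), (140,445) and (263,383).

```bash
python3 -c "
from h import *
f=lambda u,v:ray('top',(u+.5)/3-.5+230,(v-300+.5)/3-.5+170,.072)[:2]
for (u,v),(x,y) in(((95,343),(.185,.06)),((140,445),(.085,.06)),((263,383),(.085,-.06))):
    d=f(u,v)-PIV;print(np.hypot(*d),np.hypot(x,y),np.arctan2(d[1],d[0])-YAW-np.arctan2(y,x))"
```

```text
0.19020354495944178 0.19448650338776724 0.6270388072131192
0.10251145538891777 0.10404326023342406 0.6278887863284809
0.10807043353624157 0.10404326023342406 0.6531644217309853
```

Emit:
arm_command([
  [60,-0.001,-0.002,0.05,0],
  [60,-0.001,-0.002,0.1,0],
  [60,-0.001,-0.002,0.15,0],
  [60,-0.001,-0.002,0.19,0],
  [60,-0.001,-0.002,0.203,0],
  [60,-0.001,-0.002,0.203,0],
])

```text
clock: 16.4
tool_pos: [0.4843, -0.0288, 0.2692]
orientation: [-0.0, -0.34, 0.94, 0.0]
ft_force: [0.7, 0.0, 0.2]
finger_gap: 0.0512
grip_force: 0.0
```

Swing is about 0.63, inside 0.53 to 0.70. I grip, lift slightly and twist back.

Emit:
arm_command([
  [0,0,0,0,0],
  [0,0,0,0,0],
  [0,0,0,0,0],
  [0,0,0,0,0],
  [0,0,0,0,0],
  [0,0,0,-0.002,0],
  [0,0,0,-0.004,0],
  [0,0,0,-0.004,0],
], grip_force=60)

```text
clock: 17.4
tool_pos: [0.4835, -0.0282, 0.271]
orientation: [0.0, -0.341, 0.94, 0.001]
ft_force: [2.1, 3.3, -9.8]
finger_gap: 0.011
grip_force: 58.9
```

Emit:
arm_command([
  [0,0,0,0,0.04],
  [0,0,0,0,0.08],
  [0,0,0,0,0.12],
  [0,0,0,0,0.16],
  [0,0,0,0,0.2],
  [0,0,0,0,0.24],
  [0,0,0,0,0.281],
  [0,0,0,0,0.281],
])

```text
clock: 18.4
tool_pos: [0.4837, -0.0287, 0.2711]
orientation: [-0.0, 0.093, 0.996, -0.0]
ft_force: [3.0, 0.7, -10.7]
finger_gap: 0.0107
grip_force: 58.7
```

```bash
python3 -c "
from h import *
go(.4840,-.0285,.2685,YAW)"
```

```text
t 18.4 pos [ 0.4837 -0.0287  0.2711] yaw 2.955 j [-0.19  0.14 -0.5   0.93 -0.   -0.01] F [  3.    0.7 -10.7] M [ 0.18 -0.83 -0.01] gap 0.0107 -> shift [-0.0005  0.0005  0.0043] spin -0.0005
```

Now I lower to riding height (about 4 to 5 mm down) to check that it goes into the slot, then release.

Emit:
arm_command([
  [0,0,0,0.003,0],
  [0,0,0,0.006,0],
  [0,0,0,0.0085,0],
  [0,0,0,0.0085,0],
])

```text
clock: 18.9
tool_pos: [0.4837, -0.0287, 0.2675]
orientation: [0.0, 0.094, 0.996, -0.0]
ft_force: [-1.0, 1.0, -1.3]
finger_gap: 0.011
grip_force: 60.0
```

Emit:
arm_command([
  [20,0,0,0,0],
  [45,0,0,0,0],
  [60,0,0,0,0],
  [60,0,0,0,0],
  [60,0,0,-0.06,0],
  [60,0,0,-0.14,0],
  [60,0,0,-0.2,0],
  [60,0,0,-0.2,0],
])

```text
clock: 19.9
tool_pos: [0.4851, -0.0288, 0.3903]
orientation: [0.004, 0.094, 0.996, -0.0]
ft_force: [-0.4, 0.7, -0.1]
finger_gap: 0.0512
grip_force: 0.0
```

```bash
python3 -c "
from h import *
import cv2
s=.63;r=.125;off=-.10;c,q=np.cos(s),np.sin(s)
p=base(c*r-q*off,q*r+c*off);print(p)
go(*p,.39,YAW+s);go(*p,.229,YAW+s)
s=robot.read_camera('side')[140:240,250:400]
cv2.imwrite('pics/c7.png',cv2.resize(s,None,fx=5,fy=5,interpolation=cv2.INTER_CUBIC))"
```

```text
[ 0.69817212 -0.07805383]
t 19.9 pos [ 0.4851 -0.0288  0.3903] yaw 2.954 j [-0.19  0.03 -0.34  1.19 -0.   -0.  ] F [-0.4  0.7 -0.1] M [-0.02 -0.03 -0.01] gap 0.0512 -> shift [-0.3642 -0.0143  0.0033] spin -0.2014
t 19.9 pos [ 0.4851 -0.0288  0.3903] yaw 2.954 j [-0.19  0.03 -0.34  1.19 -0.   -0.  ] F [-0.4  0.7 -0.1] M [-0.02 -0.03 -0.01] gap 0.0512 -> shift [-0.3622 -0.0143  0.2716] spin -0.2014
```

View pics/c7.png

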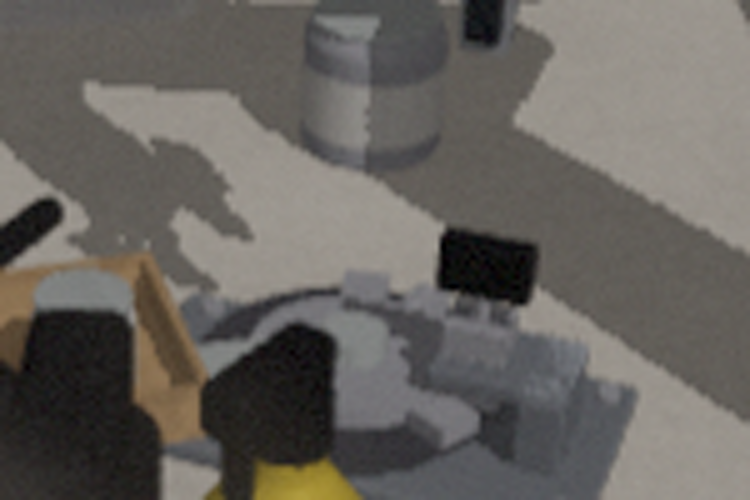

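The crop shows the bar back in line, its top edge from (445,230) to (538,243). I check its height against riding (8 mm) and held out (11 mm).

```bash
python3 -c "
from h import *
for l in (0,.008,.011):
    for n,(x,y,z) in dict(bl=(-.038,.006,.078),br=(-.082,.006,.078),tl=(-.038,-.006,.108),tr=(-.082,-.006,.108)).items():
        p=(proj('side',[*base(x,y),z+l])-[250,140]+.5)*5-.5;print(l,n,p.round(0),end=' ')
    print()"
```

```text
0 bl [430. 301.] 0 br [524. 321.] 0 tl [442. 233.] 0 tr [537. 251.] 
0.008 bl [431. 286.] 0.008 br [525. 306.] 0.008 tl [443. 218.] 0.008 tr [538. 236.] 
0.011 bl [432. 281.] 0.011 br [526. 300.] 0.011 tl [444. 212.] 0.011 tr [539. 230.]
```

The bottom corners fit the 8 mm height, so the pin rides on the ring. I go back to the tray's side.

Emit:
arm_command([
  [0,-0.06,-0.002,0,-0.03],
  [0,-0.12,-0.004,0,-0.06],
  [0,-0.18,-0.006,0,-0.09],
  [0,-0.24,-0.01,0,-0.12],
  [0,-0.3,-0.014,0,-0.16],
  [0,-0.35,-0.014,0,-0.2],
  [0,-0.364,-0.014,0,-0.2014],
  [0,-0.364,-0.014,0,-0.2014],
])

```text
clock: 20.95
tool_pos: [0.6963, -0.0775, 0.3849]
orientation: [-0.002, -0.22, 0.976, 0.001]
ft_force: [-0.7, 0.2, 0.7]
finger_gap: 0.0002
grip_force: 0.0
```

Emit:
arm_command([
  [0,0,0,0.05,0],
  [0,0,0,0.1,0],
  [0,0,0,0.15,0],
  [0,0,0,0.2,0],
  [0,0,0,0.25,0],
  [0,0,0,0.268,0],
  [0,0,0,0.268,0],
])

```text
clock: 21.82
tool_pos: [0.6957, -0.0773, 0.2254]
orientation: [-0.001, -0.22, 0.975, 0.0]
ft_force: [0.4, 0.2, -0.1]
finger_gap: -0.0002
grip_force: 0.0
```

```bash
python3 -c "
from h import *
arc(.63,.75,3,off=-.0715)"
```

```text
start 0.63 t 21.82 pos [ 0.6957 -0.0773  0.2254] yaw -2.697 j [-0.2   0.53 -0.04  0.99 -0.   -0.65] F [ 0.4  0.2 -0.1] M [-0.   -0.    0.01] gap -0.0002 -> shift [-0.0032  0.0446 -0.0059] spin -0.0001
0.69 t 21.82 pos [ 0.6957 -0.0773  0.2254] yaw -2.697 j [-0.2   0.53 -0.04  0.99 -0.   -0.65] F [ 0.4  0.2 -0.1] M [-0.   -0.    0.01] gap -0.0002 -> shift [-0.01    0.0574 -0.0059] spin -0.0192
0.75 t 21.82 pos [ 0.6957 -0.0773  0.2254] yaw -2.697 j [-0.2   0.53 -0.04  0.99 -0.   -0.65] F [ 0.4  0.2 -0.1] M [-0.   -0.    0.01] gap -0.0002 -> shift [-0.016   0.0704 -0.0059] spin -0.0383
```

Emit:
arm_command([
  [0,-0.002,0.02,-0.005,0],
  [0,-0.003,0.036,-0.005,0],
  [0,-0.0032,0.0446,-0.005,0],
  [0,-0.0065,0.051,-0.005,-0.0095],
  [0,-0.01,0.0574,-0.005,-0.0192],
  [0,-0.013,0.064,-0.005,-0.029],
  [0,-0.016,0.0704,-0.005,-0.0383],
  [0,-0.016,0.0704,-0.005,-0.0383],
])

```text
clock: 22.82
tool_pos: [0.6869, -0.0346, 0.2286]
orientation: [-0.0, -0.279, 0.96, 0.001]
ft_force: [1.6, -0.4, 0.4]
finger_gap: 0.0
grip_force: 0.5
```

```bash
python3 -c "
from h import *
arc(.75,.91,5,off=-.0715)"
```

```text
start 0.75 t 22.82 pos [ 0.6869 -0.0346  0.2286] yaw -2.575 j [-0.14  0.51 -0.07  0.99  0.   -0.71] F [ 1.6 -0.4  0.4] M [-0.16 -0.19 -0.03] gap 0.0 -> shift [ 0.0015  0.     -0.0007] spin 0.0004
0.79 t 22.82 pos [ 0.6869 -0.0346  0.2286] yaw -2.575 j [-0.14  0.51 -0.07  0.99  0.   -0.71] F [ 1.6 -0.4  0.4] M [-0.16 -0.19 -0.03] gap 0.0 -> shift [-0.0031  0.0085 -0.0007] spin -0.0124
0.83 t 22.82 pos [ 0.6869 -0.0346  0.2286] yaw -2.575 j [-0.14  0.51 -0.07  0.99  0.   -0.71] F [ 1.6 -0.4  0.4] M [-0.16 -0.19 -0.03] gap 0.0 -> shift [-0.0074  0.0171 -0.0007] spin -0.0251
0.87 t 22.82 pos [ 0.6869 -0.0346  0.2286] yaw -2.575 j [-0.14  0.51 -0.07  0.99  0.   -0.71] F [ 1.6 -0.4  0.4] M [-0.16 -0.19 -0.03] gap 0.0 -> shift [-0.0113  0.0258 -0.0007] spin -0.0378
0.91 t 22.82 pos [ 0.6869 -0.0346  0.2286] yaw -2.575 j [-0.14  0.51 -0.07  0.99  0.   -0.71] F [ 1.6 -0.4  0.4] M [-0.16 -0.19 -0.03] gap 0.0 -> shift [-0.0148  0.0347 -0.0007] spin -0.0506
```

Push force is 1.6 N, which fits the pin riding. I feel for the last notch in slow steps.

Emit:
arm_command([
  [0,-0.0012,0.0021,0,-0.0032],
  [0,-0.0023,0.0042,0,-0.0064],
  [0,-0.0035,0.0063,0,-0.0095],
  [0,-0.0046,0.0085,0,-0.0127],
])

```text
clock: 23.32
tool_pos: [0.6865, -0.0296, 0.2284]
orientation: [-0.0, -0.298, 0.955, 0.0]
ft_force: [1.4, -2.9, -1.6]
finger_gap: -0.0001
grip_force: 1.2
```

Emit:
arm_command([
  [0,-0.0012,0.0021,0,-0.0032],
  [0,-0.0023,0.0042,0,-0.0064],
])

```text
clock: 23.58
tool_pos: [0.6861, -0.0264, 0.2286]
orientation: [-0.0, -0.308, 0.951, 0.001]
ft_force: [0.2, -1.4, -1.4]
finger_gap: -0.0
grip_force: 0.6
```

Emit:
arm_command([
  [0,-0.0012,0.0021,0,-0.0032],
  [0,-0.0023,0.0042,0,-0.0064],
])

```text
clock: 23.82
tool_pos: [0.6859, -0.0234, 0.229]
orientation: [-0.0, -0.318, 0.948, 0.001]
ft_force: [-0.1, -0.1, 0.4]
finger_gap: -0.0
grip_force: 0.0
```

Emit:
arm_command([
  [0,-0.0012,0.0021,0,-0.0032],
  [0,-0.0023,0.0042,0,-0.0064],
])

```text
clock: 24.08
tool_pos: [0.6856, -0.0208, 0.229]
orientation: [0.0, -0.327, 0.945, 0.0]
ft_force: [0.2, 0.7, 0.2]
finger_gap: -0.0
grip_force: 0.0
```

Emit:
arm_command([
  [0,-0.0012,0.0021,0,-0.0032],
  [0,-0.0023,0.0042,0,-0.0064],
])

```text
clock: 24.32
tool_pos: [0.6852, -0.0181, 0.2289]
orientation: [0.0, -0.336, 0.942, 0.0]
ft_force: [0.0, 0.0, -0.1]
finger_gap: 0.0001
grip_force: 0.0
```

```bash
python3 -c "
from h import *
arc(.87,.91,2,off=-.0715)"
```

```text
start 0.87 t 24.32 pos [ 0.6852 -0.0181  0.2289] yaw -2.455 j [-0.12  0.51 -0.08  0.98  0.   -0.81] F [ 0.   0.  -0.1] M [ 0.02 -0.01 -0.02] gap 0.0001 -> shift [ 0.0009  0.0011 -0.0001] spin 0.0004
0.91 t 24.32 pos [ 0.6852 -0.0181  0.2289] yaw -2.455 j [-0.12  0.51 -0.08  0.98  0.   -0.81] F [ 0.   0.  -0.1] M [ 0.02 -0.01 -0.02] gap 0.0001 -> shift [-0.0037  0.0096 -0.0001] spin -0.0124
```

Contact has gone: the tray seems to have moved ahead. I look.

```bash
python3 -c "
from h import *
import cv2
s=robot.read_camera('side')[140:240,230:400]
t=robot.read_camera('top')[150:260,230:400]
cv2.imwrite('pics/c8.png',cv2.resize(np.vstack([s,t[:50*2]]),None,fx=3,fy=3,interpolation=cv2.INTER_CUBIC)[:600])"
```

```text
(no output)
```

View pics/c8.png

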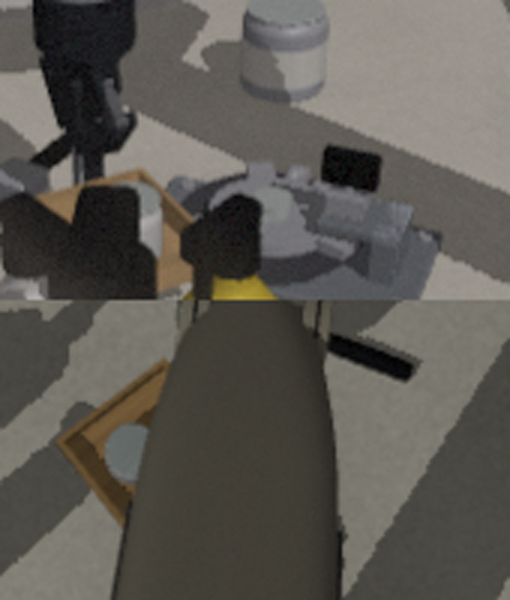

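The handle's top left is now at side row 189.0, against 185.6 while riding: 3.4 px lower, about 8 mm. I work out the swing and the handle height.

```bash
python3 -c "
from h import *
f=lambda u,v:ray('top',(u+.5)/3-.5+230,(v-300+.5)/3-.5+150,.072)[:2]
A=f(60,440);d=A-PIV;print(np.hypot(*d),.1945,np.arctan2(d[1],d[0])-YAW-np.arctan2(.06,.185))
e=A-f(122,523);print('dir',np.arctan2(e[1],e[0])-YAW)
e=f(165,362)-A;print('dir2',np.arctan2(e[1],e[0])-YAW+np.pi/2)
for l in (0,.008): print(l,[((proj('side',[*base(x,y),z+l])-[230,140]+.5)*3-.5).round(0).tolist() for x,y,z in((-.038,.006,.078),(-.082,.006,.078),(-.038,-.006,.108),(-.082,-.006,.108))])"
```

```text
0.19120948036934107 0.1945 0.8597621423755406
dir 0.8489038301757343
dir2 0.8586732952280514
0 [[318.0, 180.0], [374.0, 192.0], [325.0, 139.0], [382.0, 151.0]]
0.008 [[319.0, 172.0], [375.0, 183.0], [326.0, 130.0], [383.0, 141.0]]
```

The handle fits fully down (0 mm) at swing about 0.86. A gentle push should confirm that it is locked.

Emit:
arm_command([
  [0,-0.0012,0.0021,0,-0.0032],
  [0,-0.0023,0.0042,0,-0.0064],
  [0,-0.0023,0.0042,0,-0.0064],
])

```text
clock: 24.8
tool_pos: [0.6847, -0.0152, 0.2289]
orientation: [0.0, -0.346, 0.938, 0.0]
ft_force: [-0.3, 0.1, 0.3]
finger_gap: -0.0002
grip_force: 0.0
```

Emit:
arm_command([
  [0,-0.0012,0.0021,0,-0.0032],
  [0,-0.0023,0.0042,0,-0.0064],
  [0,-0.0023,0.0042,0,-0.0064],
])

```text
clock: 25.18
tool_pos: [0.6841, -0.0124, 0.2289]
orientation: [0.0, -0.355, 0.935, 0.0]
ft_force: [0.1, 0.3, -0.0]
finger_gap: 0.0
grip_force: 0.0
```

Emit:
arm_command([
  [0,-0.0012,0.0021,0,-0.0032],
  [0,-0.0023,0.0042,0,-0.0064],
  [0,-0.0023,0.0042,0,-0.0064],
])

```text
clock: 25.55
tool_pos: [0.6837, -0.0103, 0.229]
orientation: [0.0, -0.364, 0.931, -0.001]
ft_force: [1.7, -4.7, -0.3]
finger_gap: -0.0001
grip_force: 1.9
```

Emit:
arm_command([
  [0,-0.0012,0.0021,0,-0.0032],
  [0,-0.0023,0.0042,0,-0.0064],
  [0,-0.0023,0.0042,0,-0.0064],
])

```text
clock: 25.92
tool_pos: [0.6834, -0.0083, 0.229]
orientation: [-0.0, -0.373, 0.928, -0.002]
ft_force: [2.3, -7.2, -2.7]
finger_gap: 0.0002
grip_force: 3.5
```

Emit:
arm_command([
  [0,-0.0012,0.0021,0,0],
  [0,-0.0023,0.0042,0,0],
  [0,-0.0023,0.0042,0,0],
])

```text
clock: 26.3
tool_pos: [0.6829, -0.0068, 0.2291]
orientation: [-0.0, -0.373, 0.928, -0.004]
ft_force: [3.9, -11.2, -2.9]
finger_gap: 0.0001
grip_force: 5.2
```

Force climbs to 12 N without a free swing, against 1 to 2 N for a riding pin, so the tray is locked. I back off, rise and park clear for a last look.

Emit:
arm_command([
  [0,0.001,-0.01,0,0],
  [0,0.001,-0.03,0,0],
  [0,0.001,-0.06,0,0],
  [0,0.001,-0.06,-0.05,0],
  [0,0.001,-0.06,-0.12,0],
  [0,0.001,-0.06,-0.2,0],
  [0,0.001,-0.06,-0.28,0],
  [0,0.001,-0.06,-0.28,0],
])

```text
clock: 27.3
tool_pos: [0.7087, -0.031, 0.4034]
orientation: [0.005, -0.374, 0.928, -0.002]
ft_force: [0.3, 0.5, -0.7]
finger_gap: -0.0
grip_force: 0.0
```

```bash
python3 -c "
from h import *
go(.50,-.35,.40)"
```

```text
t 27.3 pos [ 0.7087 -0.031   0.4034] yaw -2.376 j [-0.13  0.42  0.18  1.31  0.   -0.9 ] F [ 0.3  0.5 -0.7] M [-0.03 -0.02  0.02] gap -0.0 -> shift [ 0.6193 -0.142   0.0022] spin 0.0
```

Emit:
arm_command([
  [0,0.07,-0.016,0,0],
  [0,0.15,-0.034,0,0],
  [0,0.23,-0.053,0,0],
  [0,0.31,-0.071,0,0],
  [0,0.4,-0.092,0,0],
  [0,0.5,-0.115,0,0],
  [0,0.58,-0.133,0,0],
  [0,0.6,-0.138,0,0],
])

```text
clock: 28.3
tool_pos: [0.5029, -0.3422, 0.3958]
orientation: [-0.0, -0.372, 0.928, 0.001]
ft_force: [0.6, 0.7, 0.0]
finger_gap: -0.0001
grip_force: 0.0
```

```bash
python3 -c "
from h import *
import cv2
s=robot.read_camera('side')[140:240,230:400]
t=robot.read_camera('top')[160:310,190:360]
cv2.imwrite('pics/c9.png',np.hstack([cv2.resize(s,(425,250)),cv2.resize(t,(340,300))[:250]])) if 0 else cv2.imwrite('pics/c9.png',cv2.resize(np.vstack([s[:80],t[:120]]),None,fx=3,fy=3,interpolation=cv2.INTER_CUBIC))"
```

```text
(no output)
```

View pics/c9.png

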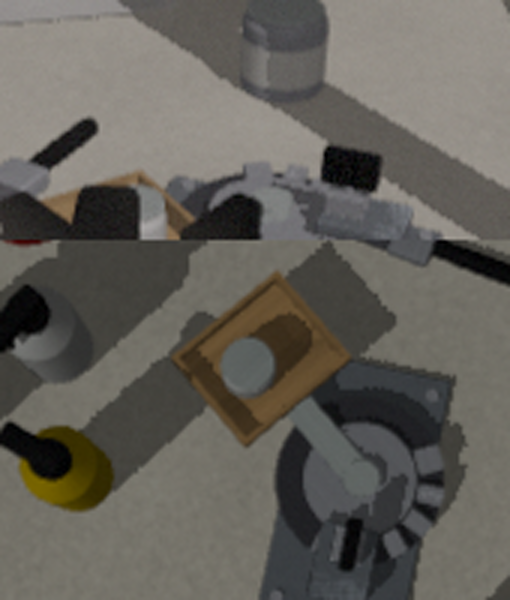

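Tray corners are at (172,355), (248,445), (350,357) and (278,273). The pot is upright and the handle low and in line. I check the swing.

```bash
python3 -c "
from h import *
f=lambda u,v:ray('top',(u+.5)/3-.5+190,(v-240+.5)/3-.5+160,.072)[:2]
for p,(x,y) in (((172,355),(.185,.06)),((248,445),(.085,.06)),((350,357),(.085,-.06)),((278,273),(.185,-.06))):
    d=f(*p)-PIV;print(np.hypot(*d).round(4),np.hypot(x,y).round(4),np.arctan2(d[1],d[0])-YAW-np.arctan2(y,x))
import cv2
s=robot.read_camera('side');g=cv2.cvtColor(s,6)
a=cv2.imread('pics/side0.png',0)
def bar(g):
    m=(g[180:212,330:365]<30).astype('uint8');n,_,st,c=cv2.connectedComponentsWithStats(m);i=1+st[1:,4].argmax();return st[i],c[i]
print(bar(a),bar(g))"
```

```text
0.1945 0.1945 0.8983701722965693
0.1019 0.104 0.9009066428360762
0.1035 0.104 0.9231429375043172
0.1913 0.1945 0.9107431442655982
(array([  7,   9,  19,  15, 207], dtype=int32), array([16.41062802, 15.84541063])) (array([  8,   9,  18,  15, 209], dtype=int32), array([16.45933014, 15.70334928]))
```

```bash
python3 -c "
from h import *
import cv2
def bar(g):
    m=(g[40:72,100:135]<30).astype('uint8');n,_,st,c=cv2.connectedComponentsWithStats(m);i=1+st[1:,4].argmax();return c[i],st[i,4]
print(bar(cv2.resize(cv2.imread('pics/c8.png',0)[:300],(170,100),interpolation=3)))
print(bar(cv2.resize(cv2.imread('pics/c9.png',0)[:240],(170,80),interpolation=3)))
t=robot.read_camera('top')[160:280,190:360];o=cv2.imread('pics/c9.png')[240:]
cur=cv2.resize(t,None,fx=3,fy=3,interpolation=cv2.INTER_CUBIC);print('change since c9',(cv2.absdiff(cur,o)>60).sum())
a=cv2.imread('pics/top0.png');b=robot.read_camera('top')
for n,(u,v) in dict(spray=(203,190),can=(423,233),brush=(335,160)).items(): 
  d=cv2.absdiff(a,b)[v-18:v+18,u-18:u+18].max(2);print(n,(d>50).sum())"
```

```text
(array([16.55450237, 15.77251185]), np.int32(211))
(array([16.43062201, 15.70334928]), np.int32(209))
change since c9 0
spray 0
can 3
brush 204
```

```bash
python3 -c "
from h import *
import cv2
a=cv2.imread('pics/top0.png');b=robot.read_camera('top')
for i in(a,b):
    m=cv2.inRange(i[150:185,325:375],(0,0,0),(28,28,28));n,_,st,c=cv2.connectedComponentsWithStats(m);k=1+st[1:,4].argmax();print(st[k],c[k])
print(robot.get_obs()['clock'],robot.sign_off())"
```

```text
[  9  10  34  16 212] [25.22169811 17.72641509]
[  9  10  34  16 201] [25.63681592 17.75621891]
the job is handed in; nothing more can be done
28.6 None
```

The tray is relocked at the last stop on the spray-bottle side (swing about 0.9 by camera), with the handle twisted back, the pin fully down and the pot still standing. The spray bottle, can and brush look undisturbed in the images. The job was handed in at 28.6 s; I viewed 11 pictures, one over the limit of 10.

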